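# Unlatch the charged battery pack

## Robot

A 6-joint arm with a two-finger parallel gripper is mounted at the origin on the work surface. World frame = base frame: x ahead of the robot, y to its left, z up, the work surface at z = 0. Lengths are in m, angles in rad, forces in N, time in s.
With the tool pointing down it reaches from about 0.425 to 0.95 m from the base axis. Payload 3.5 kg.
Tool frame: the origin (TCP) lies midway between the tips of the shut fingers; the grasp point (between the pads) lies 19 mm behind it (ctrl.pinch_z is the distance from the TCP to the grasp point, in m); z points along the fingers, y is the line along which they close (so a half turn about z gives the same grasp; the last joint's range is limited). The gripper opens to 85 mm and grips with 20 to 120 N. Pads are 22 mm wide; open, the fingers measure 114 mm over their backs; the gripper's body (76 mm by 85 mm) begins 54 mm behind the grasp point. The pads swing forward as they close: fully open they stand 13 mm farther back than shut.
Start: joints at [-0.15, 0.286, 1.577, -0, 1.279, -0.15], TCP at [0.675, 0, 0.231] pointing down, gripper open.
Joint ranges: [-2.77, 2.77], [-0.9, 2.22], [0.21, 2.48], [-1.53, 4.67], [0.24, 2.81], [-2.84, 2.84]. Speed limits (rad/s): [2.79, 2.79, 3.14, 3.14, 3.14, 3.14].

## Interface

Orientations are given as a unit quaternion [x, y, z, w].
In Python, from plant import get_state, viewer, sign_off, ctrl gives the robot as it stands. The module is installed in compiled form; this text tells all that it offers.
- The arm moves only by the shell command python3 -m handwheel 'ROWS' [FORCE]. ROWS is JSON, a list that holds one entry, the list of rows, each a list of 5 numbers: the finger opening in m, from 0 to 0.0854, then the shift along the tool's x, y, z in m, then the turn about the tool's z in degrees. In form: [[[claw, x, y, z, spin], ...]]. A call has 1 to 12 rows; each row shifts and turns the commanded pose from where the row before left it, along the tool's axes as they then stand; what a row does not reach is not made up. A row lasts 1/12 s, in which the tool goes at most 41.7 mm and 7.16 degrees, less where a joint would pass 70% of its speed; a pose out of reach is approached as far as the arm can. A call is refused whole if a number of a shift passes 0.0417 or a number of a turn 7.16, either way. A call with a gripper value outside its range is refused whole. The fingers move at their own pace and stop on an object; FORCE is the grip in N (left out, the last holds). Time passes only in rows, so rows that do not move let the fingers close. It gives the time, the measured TCP pose, the force, the opening and the grip force at its end, in the units of the state.
- get_state(): the state, without advancing time (a new reading comes with each control period).
- viewer.read_camera(name): name is "scene" or "side" or "wrist"; returns the picture (400x640x3 uint8, blue, green, red); there is no depth.
- viewer.camera_params(name): a dict with "fov_y" (degrees; the focal length in pixels is half the picture's height over the tangent of half this angle, whatever the lens; pixels are square), "cx", "cy" (the principal point, pixels), "xyz" and "attitude" of the camera in the world; the wrist camera has in their place "hand_eye" (4x4, takes a point from camera to tool coordinates, whose origin is the TCP and whose axes are the flange's). Camera axes: x right, y up, looking along -z (the intrinsics and any distortion apply to the point x, -y, -z); pixel columns grow to the right and rows downward; lengths in m; the calibration is good to about 2 mm. A picture is of the moment at which its call begins: read the wrist's pose just before it. camera_params takes no time and is no camera call.
- sign_off(): hands the job in; it is judged then, once.
Trained networks look in the newest picture that a camera, given by its name, has taken for a name from the list of things; names that differ only in an ending like _2 or _b are one class to them, and where a whole thing is asked for, a point or a joint stands for the part that bears it (a point fixed in the world has none). Each returns a list of dicts, best first, with "confidence" (0 to 1); they miss things now and then, are a little off and sometimes report something else, mostly with a low value. They report only what shows in the picture. A call takes as long as a camera call. They do not tell look-alikes from the thing itself.
- viewer.look_for(camera, name): "extent" ([left, top, width, height] as shares, 0 to 1, of the picture: columns of its width, rows of its height, round what is visible of it).
- viewer.outline_of(camera, name): "mask" (400x640 bool, what is visible of it) and "extent" ([left, top, width, height] as shares, 0 to 1, of the picture: columns of its width, rows of its height, round what is visible of it).
- viewer.pinpoint(camera, name): "xy" ([column, row] as shares, 0 to 1, of the picture: columns of its width, rows of its height: a listed point, or the origin of a listed thing).
The state is a dict: "time": time; "qpos": joint angles; "dq": joint speeds; "joint_efforts": joint torques, N m; "eef_pos": TCP position; "tcp_rot": TCP orientation; "contact_force": force on the tool from outside, world axes, zero at the start; "wrist_torque": the same for the moment, N m; "opening": opening from 0.0 (shut) to 1.0 (fully open); "finger_force": force on a finger pad.
Only numpy, scipy, OpenCV 4.12 (cv2) and the standard library are available. Lean on these libraries where they do the work, as an engineer would, in place of code of your own. Each camera call takes 0.05 s, during which the arm holds its last target. There are 200 camera calls.

## Task

Two tool batteries are latched in bench chargers. Take the charged one, in the charger with the green lamp: squeeze its orange side tab in to unlatch it while you lift it straight up out of the charger, then set it down upright in the middle of the round blue mat, letting go only once it stands there. Leave the other battery, in the charger with the red lamp, where it is.

Things in the scene. Friction and masses are not known exactly. Their poses are not given: they have to be found in the camera images.
- pack_center (a point): Centre of the charged pack: black block, yellow top, 70 (x) x 40 (y) x 100 mm (z, up), 0.3 to 0.6 kg; 50 mm above its underside, mid-thickness. An orange ribbed tab, 40 mm wide along x, 30 tall, its middle 27 mm above this point, stands 10 mm proud of the +y side only; -y side plain. To unlatch and lift: pinch along y, pads at the tab's height, centred on this point; tab in, the grip is 42 mm wide.
- pack_tab (a joint): Press tab of the charged pack: 0 = out, latched; 0.008 m = fully in, then firm to grip by. A light spring (2 to 4.5 N) pushes it out. It moves a hook near the pack's foot that catches under the charger's rim, so the pack cannot be pulled out unless the tab is in: free from about 0.0055, surely from 0.0075. The pack must rise 42 mm to clear the charger.
- mat_top (a point): Centre of the upper face of the round blue mat: 150 mm across, fixed, 4 mm thick, lying on the table (upper face 4 mm above it).
- other_center (a point): Centre of the other, identical pack (same axes), to be left alone. Both chargers: grey, fixed, top 50 mm above the table, pocket floor 8 mm above it, 2 mm play round the pack; from the pack's centre 36 mm to either side in y, 49 to -x, 77 to +x. Lamp: dome 22 mm wide on the top, 57 mm to +x of the pack; red here, green at the charged pack. Packs stand 58 mm above the chargers.
Not all that is in view belongs to the job. Of the things shaped like the part that bears mat_top, the blue one is meant. Leave any pink or purple look-alike of the part that bears pack_center alone.

How it is judged:
On the way, in this order (a step that is already met when the one before it is completed fails the run):
1. the tab of the charged pack is squeezed in while the pack still sits in its charger (value of joint pack_tab above 0.005 m and height (world z) of pack_center below 0.075 m), for 0.05 s.
2. the pack is lifted clear of the charger (height (world z) of pack_center above 0.102 m), for 0.1 s.
At the end, for the whole second after the job is handed in: The charged pack stands released and at rest, upright within 7 degrees, on the blue mat with its centre within 40 mm of the mat's centre; the other pack is within 12 mm of where it was, still in its charger (horizontal distance between pack_center and mat_top below 0.04 m and angle between pack_center's own z axis and vertical below 0.12 rad and height (world z) of pack_center between 0.048 and 0.06 m and linear speed of pack below 0.02 m/s and distance of other_center from where it was at the start of the episode below 0.012 m); the robot touches nothing.
It fails at once if the other pack is moved by more than 12 mm (distance of other_center from where it was at the start of the episode above 0.012 m).
It fails at once if the charged pack is let go in the air (dropped from more than about 15 mm) (height (world z) of pack_center above 0.07 m and contact force between pack and the fingers below 0.2 N).
It also fails if it takes over 48 s, if anything falls off the work surface, if the arm or the gripper's body presses on something with over 40 N, if the wrist force passes 120 N, or if a joint passes its speed limit or range.

## Working session

There is one attempt and no reset: what is moved stays moved. The work goes in short steps, Python scripts to look and compute and a shell command to move; the robot and the scene stay as the last step left them, time stands still between calls to the robot, and variables do not carry over. Pictures are saved under pics/ and viewed, at most 10 in all, crops included, and the job is handed in when it is done.

```bash
mkdir -p pics
cat > h.py <<'E'
import numpy as np, cv2
from scipy.spatial.transform import Rotation as R
from plant import get_state, viewer, sign_off, ctrl
def cam(name, st=None):
    p=viewer.camera_params(name); f=200/np.tan(np.radians(p["fov_y"])/2)
    if "hand_eye" in p:
        st=st or get_state(); T=np.eye(4); T[:3,:3]=R.from_quat(st["tcp_rot"]).as_matrix(); T[:3,3]=st["eef_pos"]
        M=T@np.array(p["hand_eye"]); return f,p["cx"],p["cy"],M[:3,3],M[:3,:3],p
    a=np.array(p["attitude"],float)
    Rm=R.from_quat(a).as_matrix() if a.size==4 else a.reshape(3,3)
    return f,p["cx"],p["cy"],np.array(p["xyz"]),Rm,p
def at_z(c,u,v,z):
    f,cx,cy,o,Rm,p=c; K=np.array([[f,0,cx],[0,f,cy],[0,0,1.]])
    d=p.get("distortion"); 
    n=cv2.undistortPoints(np.array([[[u,v]]],float),K,None if d is None else np.array(d,float))[0,0]
    r=Rm@np.array([n[0],-n[1],-1]); return o+r*(z-o[2])/r[2]
E
python3 - <<'E'
from h import *
for n in ("scene","wrist"):
    st=get_state(); im=viewer.read_camera(n); cv2.imwrite(f"pics/{n}0.png",im)
    c=cam(n,st); print(n,viewer.camera_params(n))
    for nm,z in (("pack_center",.058),("mat_top",.004)):
        for d in viewer.pinpoint(n,nm):
            u,v=d["xy"][0]*640,d["xy"][1]*400; print(nm,round(d["confidence"],2),round(u),round(v),at_z(c,u,v,z).round(3))
print(get_state()["tcp_rot"],ctrl.pinch_z)
E
```

```text
scene {'fov_y': 55.89943576428894, 'cx': 314.5240055838826, 'cy': 195.83949557844326, 'xyz': array([0.91794608, 0.42775962, 0.55265908]), 'attitude': array([0.1677722 , 0.4082732 , 0.82482478, 0.35331229])}
pack_center 0.91 284 230 [0.577 0.008 0.058]
pack_center 0.81 243 199 [ 0.572 -0.126  0.058]
pack_center 0.61 348 197 [0.414 0.034 0.058]
mat_top 0.81 265 154 [ 0.365 -0.306  0.004]
mat_top 0.63 323 173 [ 0.323 -0.123  0.004]
mat_top 0.57 211 190 [ 0.565 -0.272  0.004]
wrist {'fov_y': 58.79748835009632, 'cx': 316.28731420224983, 'cy': 201.45134023563952, 'hand_eye': array([[ 1.84675735e-04,  9.65972274e-01,  2.58645571e-01,
         6.45360866e-02],
       [ 9.99999953e-01, -2.42004790e-04,  1.89812608e-04,
         3.36113106e-04],
       [ 2.45947184e-04,  2.58645523e-01, -9.65972273e-01,
        -1.43461835e-01],
       [ 0.00000000e+00,  0.00000000e+00,  0.00000000e+00,
         1.00000000e+00]])}
pack_center 0.84 17 152 [0.408 0.026 0.058]
mat_top 0.79 14 279 [ 0.327 -0.126  0.004]
[ 7.07097374e-01  7.07116066e-01 -2.36259143e-04 -3.42978375e-04] 0.0187
```

View pics/scene0.png

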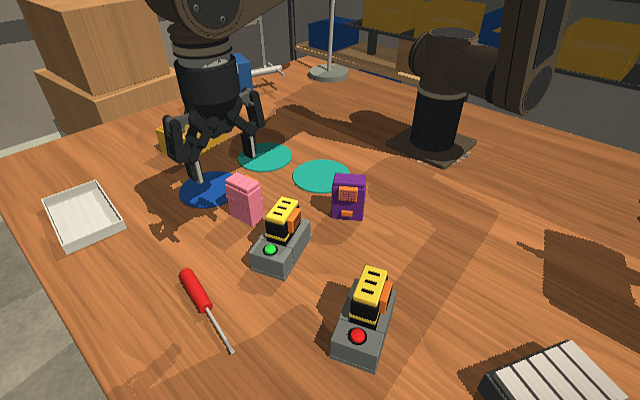

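View pics/wrist0.png

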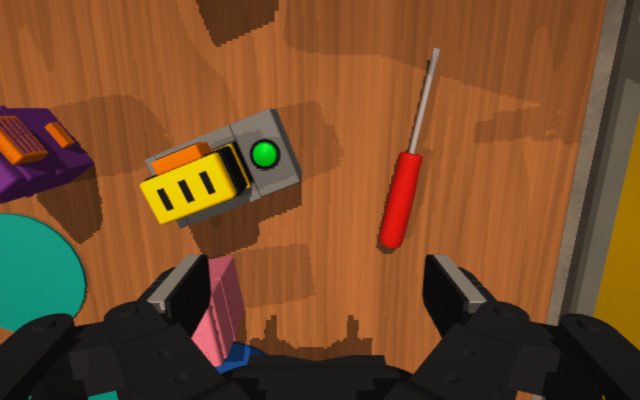

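Scene: green-lamp charger with pack at about (280,220), red one at (365,300), pink look-alike (243,198), purple (348,197), blue mat (205,190) partly hidden by the gripper. Wrist: yellow top (190,185), green lamp (264,154), so the pack yaw is roughly +20°.

```bash
cat > m.py <<'E'
from h import *
def blob(im,lo,hi,amin=60):
    hsv=cv2.cvtColor(im,cv2.COLOR_BGR2HSV); m=cv2.inRange(hsv,lo,hi)
    cs,_=cv2.findContours(m,cv2.RETR_EXTERNAL,cv2.CHAIN_APPROX_NONE)
    return sorted([c[:,0,:] for c in cs if cv2.contourArea(c)>amin],key=lambda c:-cv2.contourArea(c))
Y=((22,150,110),(34,255,255)); G=((50,150,90),(70,255,255)); B=((103,150,50),(118,255,255))
def proj(c,pts,z): return np.array([at_z(c,u,v,z)[:2] for u,v in pts])
def rect(c,pts,z):
    r=cv2.minAreaRect((proj(c,pts,z)*1000).astype(np.float32)); return np.round(r[0],1),np.round(r[1],1),round(r[2],1)
E
python3 - <<'E'
from m import *
w=cv2.imread("pics/wrist0.png"); s=cv2.imread("pics/scene0.png"); cw=cam("wrist"); cs=cam("scene")
for n,im,c in (("w",w,cw),("s",s,cs)):
    for b in blob(im,*Y)[:5]: print(n,"Y",b.mean(0).round(),rect(c,b,.108))
    for b in blob(im,*G)[:3]: print(n,"lamp",b.mean(0).round(),proj(c,[b.mean(0)],.056))
b=blob(s,*B); 
for k in b[:4]:
    print("blue",len(k),k.min(0),k.max(0))
E
```

```text
w Y [188. 188.] (array([576.2,   3.1]), array([66.9, 36.6]), 21.4)
w Y [239. 164.] (array([616.3,  21.5]), array([ 4.2, 35.1]), 22.5)
w lamp [264. 154.] [[0.62823954 0.02363427]]
s Y [370. 286.] (array([604.2, 232.1]), array([70.7, 36.9]), 22.5)
s Y [282. 210.] (array([577. ,   8.1]), array([73.5, 40. ]), 21.7)
s lamp [270. 249.] [[0.62820016 0.02675881]]
blue 151 [179 172] [231 207]
blue 113 [478   8] [503  47]
blue 116 [332  17] [358  51]
blue 91 [309  18] [329  50]
```

```bash
python3 -m handwheel '[[[0.0854,0.001,-0.033,0,0],[0.0854,0.001,-0.033,0,0],[0.0854,0.001,-0.033,0,0],[0.0854,0,0,0,7],[0.0854,0,0,0,7],[0.0854,0,0,0,7],[0.0854,0,0,0,7],[0.0854,0,0,0,7],[0.0854,0,0,0,7],[0.0854,0,0,0,7],[0.0854,0,0,0,7],[0.0854,0,0,0,7]]]' 60
python3 -m handwheel '[[[0.0854,0,0,0,5.3],[0.0854,0,0,0,0],[0.0854,0,0,0,0]]]'
cat > look.py <<'E'
from m import *
import sys
st=get_state(); im=viewer.read_camera("wrist"); cv2.imwrite(f"pics/{sys.argv[1]}.png",im); c=cam("wrist",st)
Rm=R.from_quat(st["tcp_rot"]).as_matrix(); t=np.array(st["eef_pos"])
print("tcp",t.round(4),"tool y yaw",np.degrees(np.arctan2(Rm[1,1],Rm[0,1])).round(2))
for b in blob(im,*Y)[:2]: print("Y",b.mean(0).round(),rect(c,b,.108))
for b in blob(im,*G)[:1]: print("lamp",b.mean(0).round(),proj(c,[b.mean(0)],.056))
E
python3 look.py w1
python3 - <<'E'
from m import *
im=viewer.read_camera("scene"); cv2.imwrite("pics/s1.png",im); c=cam("scene")
for b in blob(im,*B)[:1]:
    P=proj(c,b,.004); print(b.min(0),b.max(0)); print(cv2.minEnclosingCircle((P*1000).astype(np.float32)))
for d in viewer.pinpoint("scene","mat_top"):
    print(d["confidence"],at_z(c,d["xy"][0]*640,d["xy"][1]*400,.004))
E
```

```text
time: 1.3
eef_pos: [0.5759, 0.0031, 0.2313]
tcp_rot: [0.973, 0.231, -0.0, -0.0]
contact_force: [-0.5, 0.8, 0.1]
opening: 1.003
finger_force: 0.0
time: 1.55
eef_pos: [0.5759, 0.003, 0.2313]
tcp_rot: [0.982, 0.189, -0.0, 0.0]
contact_force: [0.2, -0.3, -1.5]
opening: 1.0
finger_force: 0.0
tcp [0.5759 0.003  0.2313] tool y yaw -68.16
Y [29. 46.] (array([599.1, 227.4]), array([59.7, 35.9]), 21.3)
Y [315. 193.] (array([575.6,   2.6]), array([65.6, 36.5]), 21.0)
lamp [316. 118.] [[0.62774116 0.02346077]]
[179 172] [231 207]
((563.9117431640625, -281.5287780761719), 74.82747650146484)
0.96 [ 0.33138565 -0.12094897  0.004     ]
0.94 [ 0.36571377 -0.30594552  0.004     ]
0.55 [ 0.56519588 -0.28361507  0.004     ]
```

View pics/w1.png

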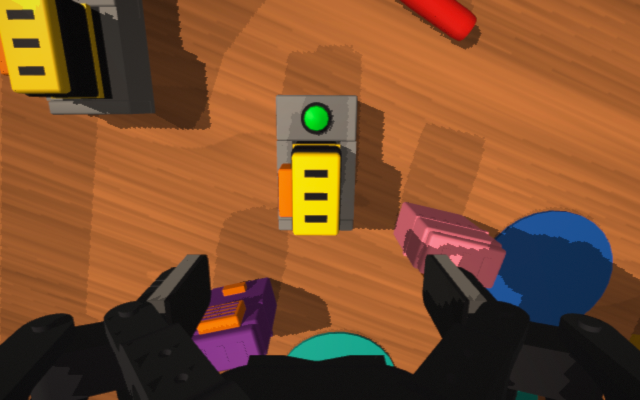

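View pics/s1.png

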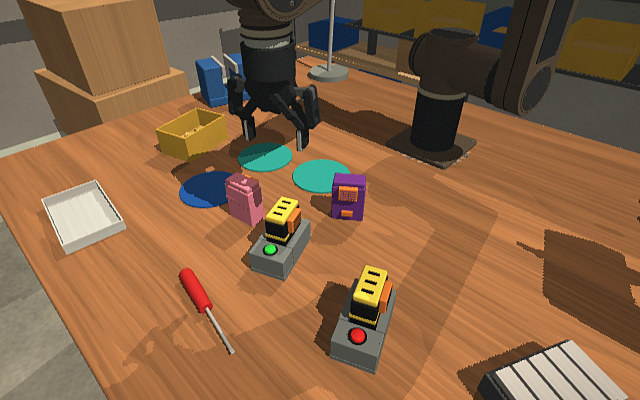

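Both views agree: the pack is centred under the tool (315,193) with the tab to the left. The blue mat is centred at (0.564,-0.282) with a radius of 75 mm, as it should be. Descending.

```bash
python3 -m handwheel '[[[0.0854,0,0,0.03,0],[0.0854,0,0,0.03,0],[0.0854,0,0,0.03,0],[0.0854,0,0,0.025,0],[0.0854,0,0,0.02,0],[0.0854,0,0,0.02,0],[0.0854,0,0,0.014,0],[0.0854,0,0,0,0],[0.0854,0,0,0,0]]]' 60
python3 -m handwheel '[[[0.03,0,0,0,0],[0.03,0,0,0,0],[0.03,0,0,0,0],[0.03,0,0,0,0],[0.03,0,0,0,0],[0.03,0,0,0,0],[0.03,0,0,0,0],[0.03,0,0,0,0],[0.03,0,0,0,0],[0.03,0,0,0,0]]]' 60
```

```text
time: 2.45
eef_pos: [0.5754, 0.0031, 0.0616]
tcp_rot: [0.982, 0.189, -0.001, -0.0]
contact_force: [0.7, 0.0, 0.6]
opening: 1.001
finger_force: 0.0
time: 3.28
eef_pos: [0.5771, 0.0035, 0.0643]
tcp_rot: [0.982, 0.188, 0.001, -0.0]
contact_force: [-1.7, 3.0, 5.6]
opening: 0.46
finger_force: 62.5
```

```bash
python3 -m handwheel '[[[0.03,0,0,-0.004,0],[0.03,0,0,-0.004,0],[0.03,0,0,-0.004,0],[0.03,0,0,0,0]]]' 60
python3 - <<'E'
from h import *
cv2.imwrite("pics/side1.png",viewer.read_camera("scene"))
E
```

```text
time: 3.62
eef_pos: [0.5758, 0.0029, 0.0744]
tcp_rot: [0.982, 0.188, -0.0, 0.0]
contact_force: [1.0, -0.1, -5.3]
opening: 0.459
finger_force: 61.3
```

View pics/side1.png

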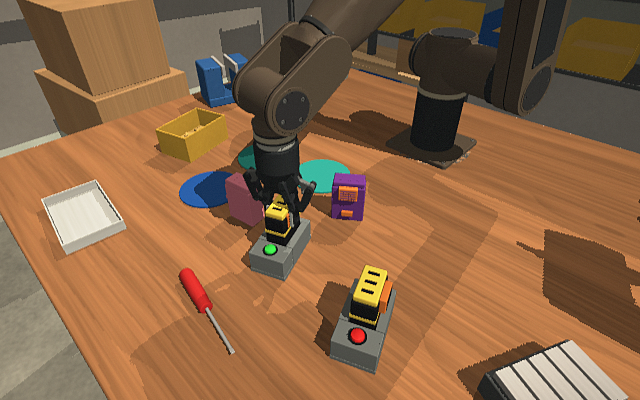

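The wrist carries about 5 N, the pack's weight, and the image shows the pack rising in the gripper at (280,215). The lift is free.

```bash
python3 -m handwheel '[[[0.03,0,0,-0.008,0],[0.03,0,0,-0.01,0],[0.03,0,0,-0.01,0],[0.03,0,0,-0.014,0],[0.03,0,0,-0.016,0],[0.03,0,0,-0.018,0],[0.03,0,0,-0.02,0],[0.03,0,0,-0.016,0],[0.03,0,0,-0.01,0],[0.03,0,0,0,0]]]' 60
python3 -m handwheel '[[[0.03,-0.005,0.011,0,0],[0.03,-0.01,0.021,0,0],[0.03,-0.011,0.024,0,0],[0.03,-0.011,0.025,0,0],[0.03,-0.011,0.025,0,0],[0.03,-0.011,0.025,0,0],[0.03,-0.011,0.025,0,0],[0.03,-0.011,0.025,0,0],[0.03,-0.011,0.025,0,0],[0.03,-0.011,0.024,0,0],[0.03,-0.009,0.019,0,0],[0.03,-0.005,0.011,0,0]]]' 60
python3 -m handwheel '[[[0.03,0,0,0,0],[0.03,0,0,0,0],[0.03,0,0,0,0]]]' 60
python3 - <<'E'
from m import *
im=viewer.read_camera("scene"); cv2.imwrite("pics/s2.png",im); im=viewer.read_camera("wrist"); cv2.imwrite("pics/w2.png",im)
E
```

```text
time: 4.5
eef_pos: [0.5777, 0.0027, 0.2005]
tcp_rot: [0.982, 0.188, 0.003, 0.001]
contact_force: [0.1, 0.3, -5.0]
opening: 0.46
finger_force: 62.0
time: 5.5
eef_pos: [0.5617, -0.2846, 0.1943]
tcp_rot: [0.982, 0.187, -0.002, -0.001]
contact_force: [0.7, -0.1, -5.7]
opening: 0.455
finger_force: 61.8
time: 5.75
eef_pos: [0.563, -0.2808, 0.1953]
tcp_rot: [0.982, 0.188, -0.001, -0.001]
contact_force: [0.3, 0.4, -5.3]
opening: 0.456
finger_force: 62.0
```

View pics/s2.png

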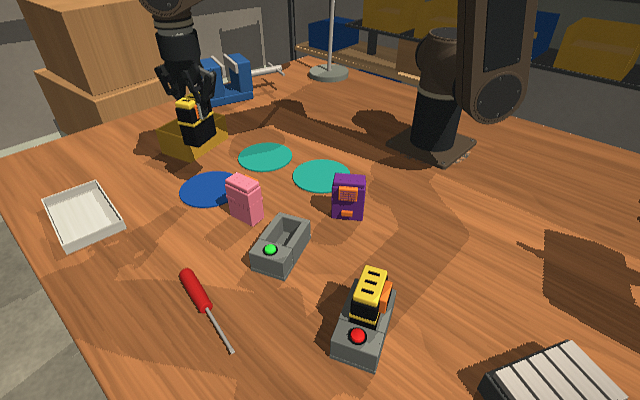

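View pics/w2.png

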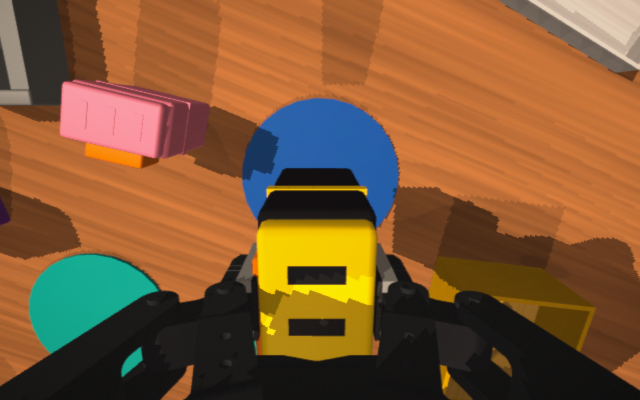

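The pack is held upright above the mat (wrist view: mat centre at u≈320). A yellow box stands near the right finger, its nearest corner at (440,260), so I'll check that clearance.

Run:
```python
from m import *
st=get_state(); c=cam("wrist",st); Rm=R.from_quat(st["tcp_rot"]).as_matrix(); t=np.array(st["eef_pos"]); im=cv2.imread("pics/w2.png")
for z in (0,.04,.07):
  for uv in ((440,260),(430,290),(443,340)): print(z,uv,(Rm.T@(at_z(c,*uv,z)-t))[:2].round(3))
b=blob(im,*B)[0]; P=proj(c,b[b[:,1]<165],.004)
A=np.c_[2*P,np.ones(len(P))]; s=np.linalg.lstsq(A,(P**2).sum(1),rcond=None)[0]; print("mat fit",s[:2],np.sqrt(s[2]+s[0]**2+s[1]**2))
print(t, R.from_quat(st["tcp_rot"]).as_matrix()[:,2], im[270,440:520:20])
```

```text
0 (440, 260) [-0.088  0.129]
0 (430, 290) [-0.123  0.121]
0 (443, 340) [-0.184  0.141]
0.04 (440, 260) [-0.07   0.114]
0.04 (430, 290) [-0.101  0.107]
0.04 (443, 340) [-0.155  0.124]
0.07 (440, 260) [-0.057  0.102]
0.07 (430, 290) [-0.084  0.097]
0.07 (443, 340) [-0.133  0.112]
mat fit [ 0.5627816  -0.28499184] 0.07407230698094311
[ 0.56337714 -0.28048562  0.19588665] [-7.46175747e-04  9.41866396e-04 -9.99999278e-01] [[ 5 64 94]
 [ 7 65 95]
 [ 5 63 93]
 [ 7 62 90]]
```

The box is at least 97 mm off, so it is clear, and the mat fit confirms the position to within 5 mm. Lowering.

```bash
python3 -m handwheel '[[[0.03,0,0.003,0.02,0],[0.03,0,0,0.025,0],[0.03,0,0,0.025,0],[0.03,0,0,0.022,0],[0.03,0,0,0.016,0],[0.03,0,0,0.01,0],[0.03,0,0,0.006,0],[0.03,0,0,0.003,0],[0.03,0,0,0,0],[0.03,0,0,0,0]]]' 60
```

```text
time: 6.68
eef_pos: [0.5654, -0.285, 0.0707]
tcp_rot: [0.982, 0.188, 0.001, 0.001]
contact_force: [0.6, -1.0, -6.0]
opening: 0.458
finger_force: 62.0
```

```bash
python3 -m handwheel '[[[0.03,0,0,0.003,0],[0.03,0,0,0.003,0],[0.03,0,0,0.002,0],[0.03,0,0,0,0],[0.03,0,0,0,0]]]' 60
python3 -m handwheel '[[[0.03,0,0,0.001,0],[0.03,0,0,0.001,0],[0.03,0,0,0,0],[0.03,0,0,0,0]]]' 60
```

```text
time: 7.1
eef_pos: [0.5644, -0.2845, 0.0611]
tcp_rot: [0.982, 0.188, -0.0, -0.0]
contact_force: [0.0, -0.6, -6.4]
opening: 0.459
finger_force: 62.0
time: 7.43
eef_pos: [0.5647, -0.2848, 0.0604]
tcp_rot: [0.982, 0.188, 0.0, 0.0]
contact_force: [-2.0, 1.9, 2.7]
opening: 0.46
finger_force: 62.6
```

The force turned upward, so the pack stands on the mat. Releasing gently and retreating.

```bash
python3 -m handwheel '[[[0.03,0,0,0.0,0],[0.03,0,0,0,0],[0.045,0,0,0,0],[0.055,0,0,0,0],[0.065,0,0,0,0],[0.075,0,0,0,0],[0.0854,0,0,0,0],[0.0854,0,0,0,0],[0.0854,0,0,0,0],[0.0854,0,0,0,0],[0.0854,0,0,0,0]]]' 20
python3 -m handwheel '[[[0.0854,0,0,-0.01,0],[0.0854,0,0,-0.015,0],[0.0854,0,0,-0.02,0],[0.0854,0,0,-0.03,0],[0.0854,0,0,-0.03,0],[0.0854,0,0,-0.03,0],[0.0854,0,0,-0.03,0],[0.0854,0,0,0,0],[0.0854,0,0,0,0],[0.0854,0,0,0,0]]]' 20
python3 look.py w3
python3 - <<'E'
from m import *
im=viewer.read_camera("scene"); cv2.imwrite("pics/s3.png",im); c=cam("scene")
for b in blob(im,*Y)[:4]: print("Y",b.mean(0).round(),[rect(c,b,z) for z in (.104,.108)])
E
```

```text
time: 8.35
eef_pos: [0.5646, -0.2847, 0.0593]
tcp_rot: [0.982, 0.188, 0.0, 0.0]
contact_force: [-0.7, -0.2, 0.5]
opening: 1.003
finger_force: 0.0
time: 9.18
eef_pos: [0.5642, -0.2844, 0.2243]
tcp_rot: [0.982, 0.188, -0.0, -0.0]
contact_force: [0.5, -0.8, -0.5]
opening: 0.999
finger_force: 0.0
tcp [ 0.5642 -0.2844  0.2243] tool y yaw -68.3
Y [318. 194.] (array([ 564.8, -286.5]), array([63.8, 35.8]), 21.7)
Y [370. 286.] [(array([601.3, 230.4]), array([71.4, 37.2]), 22.4), (array([604.1, 232.1]), array([70.8, 36.9]), 22.4)]
Y [202. 154.] [(array([ 565.5, -278. ]), array([76.2, 46.3]), 22.1), (array([ 568.6, -271.7]), array([75.5, 45.8]), 22.1)]
```

View pics/s3.png

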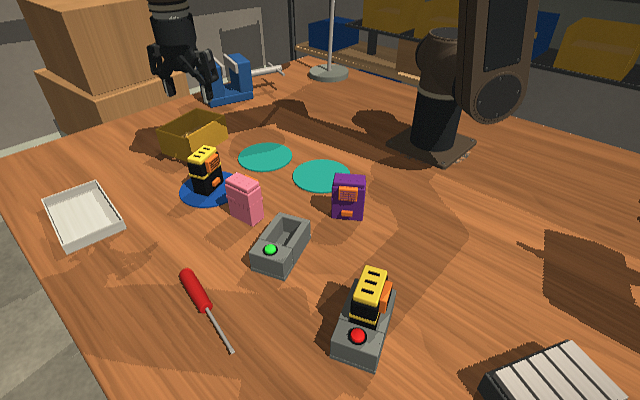

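The pack stands upright on the blue mat at (205,170), about 5 mm from its centre. The other pack is unmoved at (370,286), and the gripper is clear.

```bash
python3 -c "
from plant import sign_off
print(sign_off())"
```

```text
the job is handed in; nothing more can be done
None
```

The charged pack stands upright and released on the blue mat, about 5 mm from its centre; the other pack is unmoved in its charger, and the job is handed in (sign-off returned no verdict).

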